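# Latch the heel press with its sprung hook

### The arm

A 6-joint arm with a two-finger parallel gripper is mounted at the origin on a cart in front of the work surface, level with it; the furniture and walls round the work are solid. World frame = base frame: x ahead of the robot, y to its left, z up, the work surface at z = 0. Lengths are in m, angles in degrees, forces in N, time in s.
With the tool pointing down it reaches from about 0.4 to 0.825 m from the base axis. Payload 7 kg.
Tool frame: the origin (TCP) lies on the centre line of the jaws, within the pads' length; the fingertips stand 19 mm ahead of it and the grasp point (between the pads) is the TCP (r.tip_extent is the distance from the TCP to the fingertips, in m); z points along the fingers, y is the line along which they close (so a half turn about z gives the same grasp; the last joint's range is limited). The gripper opens to 88 mm and grips with 3 to 60 N. Pads are 19 mm wide; open, the fingers measure 130 mm over their backs; the gripper's body (78 mm by 193 mm) begins 47 mm behind the grasp point.
Start: joints at [89.215, 20.546, 0.682, 0, -70.136, -16.507], TCP at [0.201, 0.644, 0.219] pointing down, gripper open.
Joint ranges: [-176.03, 176.03], [-82.01, 121.73], [-58.28, 71.71], [-173.87, 95.51], [-174.79, -0.11], [-173.66, 173.66]. Speed limits (degrees/s): [136.94, 136.94, 172.46, 180, 180, 180].

### API

Orientations are given as [roll, pitch, yaw] about the fixed x, y, z axes, in that order (R = Rz(yaw) Ry(pitch) Rx(roll)).
In Python, from plant import r gives the robot as it stands. The module is installed in compiled form; this text tells all that it offers.
- The arm moves only by the tool jog_arm, never from a script. Its argument "deltas" is a list that holds one entry, the list of rows, each a list of 5 numbers: the opening, from -1 (shut) to 1 (fully open), then the shift along the world's x, y, z in cm, then the turn about the world's z in rad. In form: [[[claw, dx, dy, dz, turn], ...]]. A call has 1 to 8 rows; each row shifts and turns the commanded pose from where the row before left it; what a row does not reach is not made up. A row lasts 1/8 s, in which the tool goes at most 62.5 mm and 10.7 degrees, less where a joint would pass 70% of its speed; a pose out of reach is approached as far as the arm can. A call with a gripper value outside its range is refused whole. The fingers move at their own pace and stop on an object; "force" is the grip in N (left out, the last holds). Time passes only in rows, so rows that do not move let the fingers close. It gives the time, the measured TCP pose, the force, the opening and the grip force at its end, in the units of the state.
- r.get_state(): the state, without advancing time (a new reading comes with each control period).
- r.capture(name): name is "side" or "top" or "wrist"; returns the picture (420x560x3 uint8, blue, green, red); there is no depth.
- r.camera_info(name): a dict with "fx", "fy", "cx", "cy" (pixels), "view" (4x4, takes a point from world to camera coordinates). Camera axes: x right, y up, looking along -z (the intrinsics and any distortion apply to the point x, -y, -z); pixel columns grow to the right and rows downward; lengths in m; the calibration is good to about 2 mm. A picture is of the moment at which its call begins: read the wrist's pose just before it. camera_info takes no time and is no camera call; for the wrist camera it gives the pose at the moment of the call.
- r.close_job(): hands the job in; it is judged then, once.
The state is a dict: "time_s": time; "joints": joint angles; "qd": joint speeds; "joint_torque": joint torques, N m; "tcp_pos": TCP position; "eef_rot": TCP orientation; "contact_force": force on the tool from outside, world axes, zero at the start; "moment": the same for the moment, N m; "gripper_width": finger opening in m; "gripper_force": force on a finger pad.
Only numpy, scipy, OpenCV 4.12 (cv2) and the standard library are available. Lean on these libraries where they do the work, as an engineer would, in place of code of your own. Each camera call takes 0.05 s, during which the arm holds its last target. There are 200 camera calls.

### The job

The glued heel is lying in the heel press under its hinged strap and must now be kept under spring pressure while the glue sets. Take the sprung hook from the wooden block by its black knob, put the hook down through the front end of the strap's slot with its toe towards the heel, push the knob down against its spring so that the hook comes out below, draw it along the slot towards the heel until you feel it meet the cross post hidden under the strap, and let the knob come up so that the hook catches the post and the spring pulls the strap down on the heel. Then let go, leaving the hook upright and holding by itself; never force it against the press (the push of a finger is enough everywhere), do not shift the heel, and leave the other things on the bench where they are.

Things in the scene. Friction and masses are not known exactly. Their poses are not given: they have to be found in the camera images.
- sprung_hook: Sprung hook clip, 101 mm long, 120 g, standing in the tool block. Origin: centre of the flat underside of its 25 mm nose flange; z up to the knob, x where the hook's toe points. Aluminium barrel 20 mm across, 44 mm tall. From the nose a steel hook of 5 mm rod runs down: shank on the z axis, toe reaching 11.5 mm out along +x.
- hook_tip (a point): In the toe's upturned round end (2.5 mm radius), 9 mm out along the hook's x. With the knob released: 15 mm below the nose face, so the end's top is 12.5 mm, the inside of the hook 14 mm and the lowest point 19 mm below it. Pushing the knob moves the hook down by as much.
- plunger (a joint): How far the knob is pushed into the barrel = how far the hook has come out: 0 released, 0.016 m at its hard stop. The return spring needs 1.7 N to start and 300 N/m more: 4.7 N at 10 mm, 6.5 N at the stop. Hard against the stop the nose digs in and jams instead of sliding: draw it along with the spring still giving. When the hook holds the post by itself it reads about 0.007.
- knob_top (a point): Centre of the top face of the black ribbed knob, 24 mm in diameter, 22 mm tall, 82 mm above the nose face when released. Below it 16 mm of bare steel stem (closes up when pushed), then the barrel. Grip the knob across its diameter, in any direction, not the barrel.
- tool_block: Dark wooden block 80 x 66 x 42 mm, fixed; origin at the centre of its underside. The sprung hook hangs in a pocket of its top, nose flange resting on the block; lift it straight up at least 25 mm to clear the pocket.
- heel_press: Heel press fixed to the bench: grey base 226 x 110 x 12 mm, origin at the centre of its underside, x from the slotted front end to the strap's hinge, z up. Two cheeks (inner faces y = +-18 mm) under the strap carry the anchor post, a level 6 mm steel rod along y, axis at z = 30 mm, a nut at each end. It is clamped anywhere from x = -60 to -32 mm; its place is not measured.
- strap: Steel pressure strap, 40 mm wide, 8 mm thick, hinged at the back of the press and resting level on the heel. Origin on the hinge axis (x = 88 mm of the press, 45 mm above the bench), axes as the press's; top face at z = +4 mm of this frame. A slot 8 mm wide along x goes through it at y = 0 from x = -172 to -121 mm.
- slot_entry (a point): On the strap's top face, mid-width of the slot, 7 mm from its front end, 49 mm above the bench. With the hook's axis here and its toe towards the press's +x the hook passes down through the slot; pushed out 10.5 to 15 mm it runs under the post, whose near side the shank meets after 11.5 to 39.5 mm of travel towards +x.
- heel: Stacked leather heel, brown block about 80 x 80 x 26 mm, 120 g, lying loose between low fences on the press (at x = 24 mm of the press) under the strap's rubber pad; origin at the centre of its underside.
- wax: Beeswax cake 44 x 52 x 18 mm in front of the press, loose, to be left alone.
- spool: Cream thread spool, 40 mm across and 55 mm tall, loose, to be left alone.
- dye_bottle: Brown dye bottle, 44 mm across and 97 mm tall, loose, to be left alone.
- eyelets: Small tin of eyelets, 50 mm across and 17 mm tall, loose, to be left alone.
- tape: Roll of masking tape, 61 mm across and 19 mm tall, lying flat, loose, to be left alone.
- nails: Round tin of tacks, 96 mm across and 41 mm tall, loose, to be left alone.
- eyelet_press: Green lever press bolted to the bench left of the heel press, not part of the job, solid and 0.36 m tall. Origin in its foot (85 mm wide, 150 mm deep); the lever's red ball stands out to 0.12 m in front (-x) of the origin, 0.25 to 0.36 m above the bench. Swing the arm over it (tool 0.45 m up) or well round in front of it.
Not all that is in view belongs to the job. There is more than one size of the sprung_hook; the one meant has the size given above.

How it is judged (in metres and radians):
At the end, for the whole second after the job is handed in: The hook holds the post by itself: knob still 5 to 10.5 mm in with nothing pressing it, nose flat on the strap (within 3 mm) and centred on the slot (within 4 mm), upright within 0.1 rad, at rest; the strap presses the heel with more than 4.5 N and the heel is within 6 mm of its place in the press (value of joint plunger between 0.005 and 0.0105 m and y of sprung_hook in the frame of strap between -0.004 and 0.004 m and z of sprung_hook in the frame of strap between 0.001 and 0.007 m and angle between sprung_hook's own z axis and vertical below 0.1 rad and contact force between strap and heel above 4.5 N and linear speed of sprung_hook below 0.01 m/s and x of heel in the frame of heel_press between 0.018 and 0.03 m and y of heel in the frame of heel_press between -0.006 and 0.006 m); the robot touches nothing.
It fails at once if the sprung hook is forced against the press (strap, post, cheeks or base) with more than 16 N in all, added up over the places where they touch (a latched hook by itself makes about 8 N) (contact force between sprung_hook and heel_press above 16 N).
It fails at once if a bystander (beeswax, thread spool, dye bottle, eyelet tin, tape roll or tack tin) is moved by more than 2 cm (distance of any of wax, spool, dye_bottle, eyelets, tape, nails from where it was at the start of the episode above 0.02 m).
It also fails if it takes over 64 s, if anything falls off the work surface, if the arm or the gripper's body presses on something with over 40 N, if the wrist force passes 120 N, or if a joint passes its speed limit or range.

## Working session

There is one attempt and no reset: what is moved stays moved. The work goes in short steps, Python scripts to look and compute and a tool call to move; the robot and the scene stay as the last step left them, time stands still between calls to the robot, and variables do not carry over. Pictures are saved under pics/ and viewed, at most 10 in all, crops included, and the job is handed in when it is done.

Besides the shell and the picture viewer there is one more tool, called after "Request:" as a command line: name --argument value ..., lists and objects as JSON in quotes. jog_arm: Moves the arm, as the interface text tells. Its arguments: {"type":"object","properties":{"deltas":{"type":"array"},"force":{"type":"number"}},"required":["deltas"]}

```bash
mkdir -p pics; cat > h.py <<'E'
import numpy as np, cv2
from plant import r
def ray(ci,u,v):
    V=np.array(ci["view"]);R=V[:3,:3];t=V[:3,3]
    k=np.array(ci.get("dist",ci.get("distortion",[0,0,0,0,0])),float) 
    K=np.array([[ci["fx"],0,ci["cx"]],[0,ci["fy"],ci["cy"]],[0,0,1]])
    p=cv2.undistortPoints(np.array([[[u,v]]],float),K,k)[0,0]
    d=R.T@np.array([p[0],-p[1],-1]);return -R.T@t,d/np.linalg.norm(d)
def onz(ci,u,v,z):
    o,d=ray(ci,u,v);return o+d*(z-o[2])/d[2]
def proj(ci,P):
    V=np.array(ci["view"]);c=V[:3,:3]@np.array(P)+V[:3,3]
    return ci["cx"]+ci["fx"]*c[0]/-c[2], ci["cy"]+ci["fy"]*-c[1]/-c[2]
E
python3 - <<'E'
from h import *
for n in ("side","top","wrist"):
    ci=r.camera_info(n);print(n,{k:(np.round(v,4).tolist() if k!='view' else np.round(v,3).tolist()) if not isinstance(v,str) else v for k,v in ci.items()})
    cv2.imwrite(f"pics/{n}0.png",r.capture(n))
print(r.get_state())
a=cv2.imread("pics/top0.png");b=cv2.imread("pics/side0.png")
E
```

```text
side {'fx': 462.1805, 'fy': 462.1805, 'cx': 281.6902, 'cy': 206.2227, 'view': [[0.052, -0.999, 0.008, -0.026], [0.795, 0.046, 0.605, -0.478], [-0.605, -0.025, 0.796, -1.047], [0.0, 0.0, 0.0, 1.0]]}
top {'fx': 412.6857, 'fy': 412.6857, 'cx': 277.4992, 'cy': 207.2002, 'view': [[0.02, -1.0, 0.0, -0.007], [0.998, 0.02, 0.064, -0.553], [-0.064, -0.001, 0.998, -1.047], [0.0, 0.0, 0.0, 1.0]]}
wrist {'fx': 341.2219, 'fy': 341.2219, 'cx': 282.7418, 'cy': 209.9604, 'view': [[-0.298, -0.955, 0.001, 0.673], [0.923, -0.288, -0.254, 0.031], [0.243, -0.075, 0.967, -0.389], [0.0, 0.0, 0.0, 1.0]]}
{'time_s': 0.15, 'joints': array([ 8.92151874e+01,  2.05828298e+01,  6.45738642e-01, -1.26546890e-02,
       -7.01360717e+01, -1.65055107e+01]), 'qd': array([-0.01595398, -0.12814336,  0.01186101,  0.10035706,  0.01815188,
       -0.01316916]), 'joint_torque': array([-1.55175669e-03, -5.83276784e+01,  2.93289095e+01,  7.00135589e+00,
        8.75082391e-03, -1.13465512e-04]), 'tcp_pos': array([0.20056129, 0.6441208 , 0.2181342 ]), 'eef_rot': array([ 1.79926472e+02, -9.38019514e-03, -1.72946248e+01]), 'contact_force': array([ 0.14014556, -0.45159229,  1.20435038]), 'moment': array([-0.01309962,  0.00856477, -0.00639293]), 'gripper_force': 0.0, 'gripper_width': 0.08753891025394532}
```

View pics/top0.png

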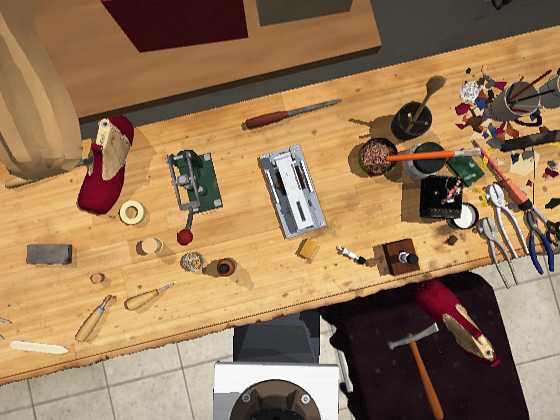

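View pics/side0.png

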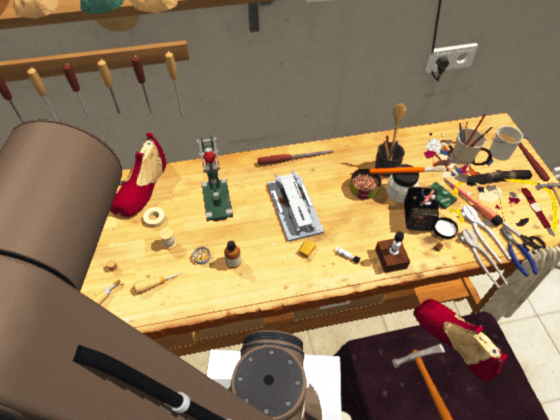

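The top view shows two hook candidates: one standing in the dark block at about (405,257), and a smaller one lying loose at about (350,255). The press is at (293,192), with its slotted front end near (302,235). The standing one fits the description because it is in the tool block, so I'll confirm it in an enlarged crop.

```bash
python3 - <<'E'
from h import *
a=cv2.imread("pics/top0.png");b=cv2.imread("pics/side0.png")
c1=cv2.resize(a[140:280,250:430],(400,311),interpolation=cv2.INTER_CUBIC)
c2=cv2.resize(b[165:285,260:420],(400,300),interpolation=cv2.INTER_CUBIC)
c3=cv2.resize(a[225:285,330:430],(400,240),interpolation=cv2.INTER_CUBIC)
c4=cv2.resize(b[220:280,330:430],(400,240),interpolation=cv2.INTER_CUBIC)
L=np.vstack([c1,c3]);R=np.vstack([c2,np.zeros((11,400,3),np.uint8),c4])
cv2.imwrite("pics/crop1.png",np.hstack([L,R]))
E
```

```text
(no output)
```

View pics/crop1.png

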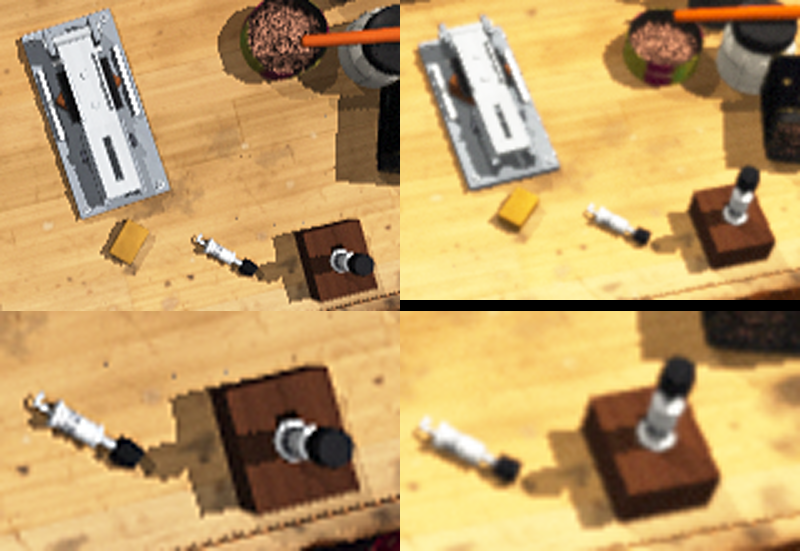

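The crop confirms that the tall hook standing upright in the block is the one meant; its knob is at about top (413,259) and side (399,236). The lying one is the smaller decoy. The strap's slot runs from about top px (298,201) to (305,221).

```bash
python3 - <<'E'
from h import *
a=cv2.imread("pics/top0.png");b=cv2.imread("pics/side0.png")
ct=r.camera_info("top");cs=r.camera_info("side")
def tri(p,q):
    o1,d1=ray(ct,*p);o2,d2=ray(cs,*q)
    A=np.c_[d1,-d2];s=np.linalg.lstsq(A,o2-o1,rcond=None)[0]
    return (o1+d1*s[0]+o2+d2*s[1])/2, np.linalg.norm(o1+d1*s[0]-o2-d2*s[1])
def blob(im,box,f):
    x0,y0,x1,y1=box;m=f(im[y0:y1,x0:x1].astype(int)).astype(np.uint8)
    n,l,s,c=cv2.connectedComponentsWithStats(m);i=1+np.argmax(s[1:,4]);return c[i]+[x0,y0],s[i],
dark=lambda p:p.max(2)<55
kt=blob(a,(404,248,422,270),dark);ks=blob(b,(388,226,410,248),dark)
print(kt,ks,tri(kt[0],ks[0]))
# flange on top z=.042, base
print("flange top", onz(ct,403.5,257.3,.045), "side",onz(cs,330+258/4,220+(440-311)/4,.045))
# slot dark in top
m=(a[:,:,:].max(2)<110).astype(np.uint8)
n,l,s,c=cv2.connectedComponentsWithStats(m[195:225,292:310])
for i in range(1,n):
    if s[i,4]>8:
        ys,xs=np.where(l==i);pts=np.c_[xs+292,ys+195].astype(np.float32)
        rc=cv2.minAreaRect(pts);print(c[i]+[292,195],s[i],rc,onz(ct,*(c[i]+[292,195]),.049))
# base corners from crop (scale 2.222)
for n_,(x,y) in dict(fl=(78,218),fr=(170,187),br=(108,9),bl=(20,40)).items():
    print(n_,onz(ct,250+x/2.222,140+y/2.222,.012))
# bystanders tops & lever press
for n_,(u,v,z) in dict(wax=(307,249,.018),decoy1=(338,249,.01),decoy2=(363,261,.01),ball=(185,237,.3),nails=(378,156,.04)).items(): print(n_,onz(ct,u,v,z))
E
```

```text
(array([411.74226804, 258.71134021]), array([ 2,  6, 12, 11, 97], dtype=int32)) (array([398.70689655, 236.39655172]), array([ 7,  6,  8, 10, 58], dtype=int32)) (array([ 0.43279303, -0.309606  ,  0.11428121]), np.float64(0.0012791558569767497))
flange top [ 0.43219387 -0.31223734  0.045     ] side [ 0.42685371 -0.31137876  0.045     ]
[308.66666667 202.        ] [16  5  2  6  9] ((308.5, 202.5), (5.0, 1.0), 90.0) [ 0.56534789 -0.07338599  0.049     ]
[300.40677966 210.79661017] [ 5  7  8 19 59] ((300.3999938964844, 210.6999969482422), (18.657434463500977, 2.8460497856140137), 71.56504821777344) [ 0.54286231 -0.05306782  0.049     ]
[292.96551724 219.86206897] [ 0 18  4 12 29] ((293.5, 218.5), (11.0, 3.0), 90.0) [ 0.51980836 -0.03486206  0.049     ]
fl [ 0.47357999 -0.01679413  0.012     ]
fr [ 0.51172432 -0.12315829  0.012     ]
br [ 0.7198754  -0.04745013  0.012     ]
bl [0.68088655 0.05537713 0.012     ]
wax [ 0.4469639  -0.07329067  0.018     ]
decoy1 [ 0.44830224 -0.15386345  0.01      ]
decoy2 [ 0.41882976 -0.21859393  0.01      ]
ball [0.47479702 0.17730683 0.3       ]
nails [ 0.68704084 -0.24868174  0.04      ]
```

Request:
jog_arm --deltas '[[[1, 0, 0, 6, 0], [1, 0, 0, 6, 0], [1, 0, 0, 6, 0], [1, 0, 0, 6, 0], [1, 3, -4.5, 1, 0], [1, 3, -5, 0, 0], [1, 3, -5, 0, 0], [1, 3, -5, 0, 0]]]'

```text
time_s: 1.15
tcp_pos: [0.3212, 0.4477, 0.4687]
eef_rot: [180.0, 0.0, -17.3]
contact_force: [1.3, 0.8, 0.1]
gripper_width: 0.0875
gripper_force: 0.0
```

Request:
jog_arm --deltas '[[[1, 3, -5, 0, 0], [1, 3, -5, 0, 0], [1, 3, -5, 0, 0], [1, 3, -5, 0, 0], [1, 0, -6, 0, 0], [1, 0, -6, 0, 0], [1, 0, -6, 0, 0], [1, 0, -6, 0, 0]]]'

```text
time_s: 2.15
tcp_pos: [0.44, 0.0076, 0.4689]
eef_rot: [-180.0, -0.0, -17.3]
contact_force: [0.8, 0.3, -0.3]
gripper_width: 0.0877
gripper_force: 0.0
```

Request:
jog_arm --deltas '[[[1, 0, -2, -6, 0], [1, 0, -2, -6, 0], [1, 0, -2, -6, 0], [1, 0, 0, -6, 0], [1, 0, 0, -3, 0], [1, 0, 0, 0, 0]]]'

```text
time_s: 2.9
tcp_pos: [0.439, -0.0503, 0.1992]
eef_rot: [179.9, 0.2, -17.3]
contact_force: [0.5, 0.2, 1.0]
gripper_width: 0.0876
gripper_force: 0.0
```

```bash
python3 - <<'E'
from h import *
import pickle
ci=r.camera_info("wrist");im=r.capture("wrist");cv2.imwrite("pics/w1.png",im);pickle.dump(ci,open("w1.pkl","wb"))
print(r.get_state()["tcp_pos"],r.get_state()["joints"])
E
```

```text
[ 0.44049012 -0.05005793  0.2010967 ] [ 1.91728447e+01 -1.08174284e+00 -2.85067713e+01  2.45260954e-02
 -6.26583273e+01  5.35338922e+01]
```

Request:
jog_arm --deltas '[[[1, -0.5, -6, 2, 0], [1, 0, -6, 2, 0], [1, 0, -6, 0, 0], [1, 0, -4, 0, 0], [1, 0, 0, 0, 0]]]'

```text
time_s: 3.58
tcp_pos: [0.4363, -0.2708, 0.2423]
eef_rot: [180.0, -0.1, -17.5]
contact_force: [-0.0, -0.2, -0.0]
gripper_width: 0.0875
gripper_force: 0.0
```

```bash
python3 - <<'E'
from h import *
import pickle
ci=r.camera_info("wrist");im=r.capture("wrist");cv2.imwrite("pics/w2.png",im);pickle.dump(ci,open("w2.pkl","wb"))
print(r.get_state()["tcp_pos"],r.get_state()["joints"])
a=cv2.imread("pics/w1.png")
cv2.imwrite("pics/w12.png",np.vstack([cv2.resize(a,(400,300)),cv2.resize(im,(400,300))]) if 0 else np.hstack([cv2.resize(a,(400,300),interpolation=cv2.INTER_AREA),cv2.resize(im,(400,300),interpolation=cv2.INTER_AREA)]))
E
```

```text
[ 0.43627364 -0.26950946  0.24210767] [-9.72480452e+00  4.17171205e+00 -1.74770803e+01  2.28886432e-02
 -6.82267325e+01  8.22864270e+01]
```

View pics/w12.png

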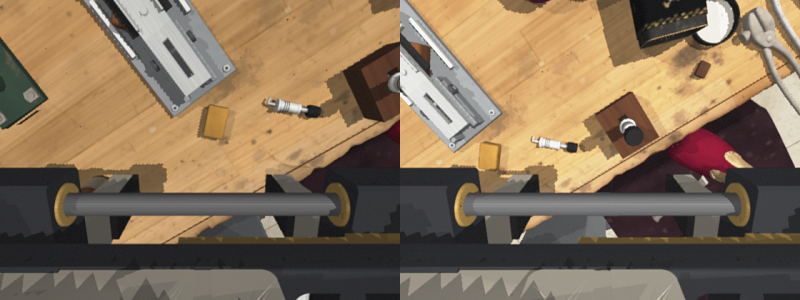

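The left half (press view) shows the slot at about half-scale (180,57). The right half shows the standing hook's knob at about (632,131), with the decoy lying at (552,143). Next I'll measure the slot axis and look for the toe's direction.

```bash
python3 - <<'E'
from h import *
import pickle
c1=pickle.load(open("w1.pkl","rb"));c2=pickle.load(open("w2.pkl","rb"))
a=cv2.imread("pics/w1.png");b=cv2.imread("pics/w2.png")
m=(a.max(2)<110).astype(np.uint8)
x0,y0=215,40
n,l,s,c=cv2.connectedComponentsWithStats(m[y0:120,x0:290])
for i in range(1,n):
    if s[i,4]>80:
        ys,xs=np.where(l==i);P=np.array([onz(c1,x+x0,y+y0,.049)[:2] for x,y in zip(xs,ys)])
        rc=cv2.minAreaRect((P*1000).astype(np.float32));print(c[i]+[x0,y0],s[i],rc)
        d=np.linalg.svd(P-P.mean(0))[2][0];print(P.mean(0),np.degrees(np.arctan2(d[1],d[0]))%180, np.ptp((P-P.mean(0))@d))
dk=(b.max(2)<50).astype(np.uint8)
n,l,s,c=cv2.connectedComponentsWithStats(dk[160:215,300:350])
for i in range(1,n):
    if s[i,4]>50: print("knob",c[i]+[300,160],s[i],onz(c2,*(c[i]+[300,160]),.124))
A=cv2.resize(a[30:170,160:340],(400,311),interpolation=cv2.INTER_CUBIC)
B=cv2.resize(b[130:230,260:380],(400,333),interpolation=cv2.INTER_CUBIC)
A=cv2.copyMakeBorder(A,0,22,0,0,0);cv2.imwrite("pics/c2.png",np.hstack([A,B]))
E
```

```text
[267.609375  50.453125] [ 46   2  14  18 128] ((562.2543334960938, -76.73835754394531), (14.080212593078613, 6.190116882324219), 20.21289825439453)
[ 0.56225987 -0.07674713] 18.924832189690676 0.014155450517326244
[248.9435337  80.9143898] [ 14  14  42  55 549] ((543.2844848632812, -53.980377197265625), (50.51429748535156, 7.805886745452881), 19.40880584716797)
[ 0.5437944  -0.05379346] 19.417532820436435 0.05051382402320602
[226.18859649 103.85818713] [  0  36  33  44 684] ((532.3553466796875, -26.025066375732422), (44.799503326416016, 17.93107795715332), 19.511598587036133)
[ 0.53180613 -0.02844091] 15.510564208236758 0.0447027408527854
knob [321.82165605 184.17197452] [ 13  17  27  25 157] [ 0.44223277 -0.30825815  0.124     ]
```

View pics/c2.png

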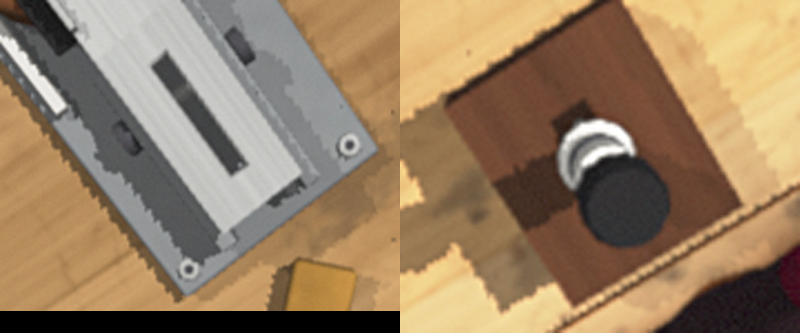

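The crop shows a sharp slot outline, with the post faintly visible inside it at about (185,88). The post's nuts are at (128,138) and (240,45). In the right half, the pocket's dark notch at (572,115) sticks out from under the flange, which gives the toe direction.

```bash
python3 - <<'E'
from h import *
import pickle
c1=pickle.load(open("w1.pkl","rb"));c2=pickle.load(open("w2.pkl","rb"))
B=lambda x,y,z:onz(c2,260+(x-400)/3.333,130+y/3.333,z)
A=lambda x,y,z:onz(c1,160+x/2.222,30+y/2.222,z)
n1,n2=A(128,138,.03),A(240,45,.03);print("nuts",n1,n2,(n1+n2)/2)
u=np.array([np.cos(np.radians(19.4)),np.sin(np.radians(19.4))]);e=np.array([.5261,-.06])
print("travel to post axis",((n1+n2)[:2]/2-e)@u)
print("knob top",B(625,201,.124),"flange",B(596,157,.045))
nt=B(572,113,.042);fl=B(596,157,.045);d=nt-fl;print("notch dir",np.degrees(np.arctan2(d[1],d[0])),np.hypot(*d[:2]))
cor=[B(x,y,.042) for x,y in((446,102),(622,0),(740,205),(573,305))];
for i in range(4):
    d=cor[(i+1)%4]-cor[i];print(cor[i],np.degrees(np.arctan2(d[1],d[0])),np.hypot(*d[:2]))
E
```

```text
nuts [ 0.5456839  -0.02175456  0.03      ] [ 0.56576948 -0.07744758  0.03      ] [ 0.55572669 -0.04960107  0.03      ]
travel to post axis 0.03139868371920272
knob top [ 0.43571642 -0.31141348  0.124     ] flange [ 0.43418929 -0.31171195  0.045     ]
notch dir 11.941003518349875 0.015808054368509534
[ 0.46517129 -0.27092018  0.042     ] -77.59881102507282 0.06386429875574708
[ 0.47888651 -0.33329438  0.042     ] -165.55534948144395 0.07714196236855837
[ 0.40418307 -0.35253703  0.042     ] 104.82926062808774 0.06392711400204999
[ 0.3878216  -0.29073915  0.042     ] 14.37146800266555 0.07984839443412638
```

Request:
jog_arm --deltas '[[[1, 0, -2.1, 0, -0.175], [1, -0.2, -2.1, 0, -0.175], [1, 0, 0, 0, -0.175], [1, 0, 0, 0, -0.175], [1, 0, 0, 0, -0.175], [1, 0, 0, 0, -0.175], [1, 0, 0, -4, 0], [1, 0, 0, 0, 0]]]'

```text
time_s: 4.62
tcp_pos: [0.4328, -0.3086, 0.1995]
eef_rot: [179.8, 0.1, -77.4]
contact_force: [-0.5, -0.6, 0.4]
gripper_width: 0.0874
gripper_force: 0.0
```

Request:
jog_arm --deltas '[[[1, 0.1, -0.2, -3, 0], [1, 0, 0, -3, 0], [1, 0, 0, -2.2, 0], [1, 0, 0, 0, 0], [1, 0, 0, 0, 0]]]' --force 30

```text
time_s: 5.25
tcp_pos: [0.4361, -0.3125, 0.1205]
eef_rot: [-179.9, -0.1, -77.4]
contact_force: [-0.0, -0.2, -0.5]
gripper_width: 0.0878
gripper_force: 0.0
```

```bash
python3 - <<'E'
from h import *
print(r.get_state())
a=r.capture("top");b=r.capture("side")
A=cv2.resize(a[210:290,360:460],(400,320),interpolation=cv2.INTER_CUBIC)
B=cv2.resize(b[200:280,350:450],(400,320),interpolation=cv2.INTER_CUBIC)
cv2.imwrite("pics/g1.png",np.hstack([A,B]))
E
```

```text
{'time_s': 5.25, 'joints': array([-1.46482617e+01,  1.25188975e+01, -2.46331036e+01,  4.38689778e-02,
       -5.27112082e+01,  2.72334708e+01]), 'qd': array([-0.33250337, -0.36184738, -0.11175465, -0.17966135,  0.52810849,
        0.04224692]), 'joint_torque': array([ 1.35340923e-02, -4.18573272e+01,  2.43933821e+01,  5.78968763e+00,
        4.10201156e-02, -1.93935390e-03]), 'tcp_pos': array([ 0.43607515, -0.31246782,  0.12049122]), 'eef_rot': array([-1.79894381e+02, -9.36832919e-02, -7.73883416e+01]), 'contact_force': array([-0.02666145, -0.22986875, -0.5029707 ]), 'moment': array([ 0.0811307 , -0.02537295, -0.02752858]), 'gripper_force': 0.0, 'gripper_width': 0.08784515759333994}
```

View pics/g1.png

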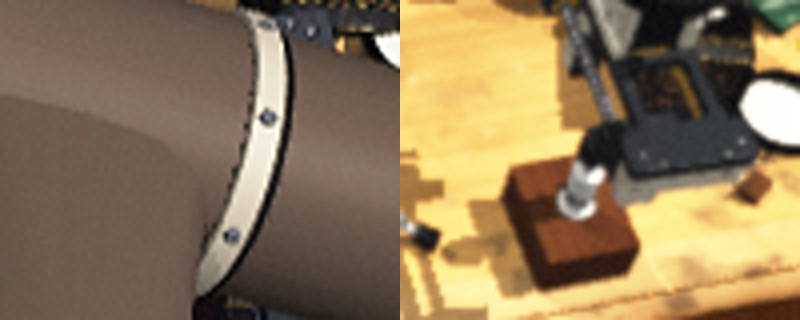

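The side view at right shows the knob at (600,145) beside the gripper body at (690,120). I don't see the near finger where I expected it, so I'll check the full frame before closing.

```bash
python3 - <<'E'
from h import *
s=r.get_state();p=s["tcp_pos"];print(p)
cs=r.camera_info("side");b=r.capture("side");w=r.capture("wrist");cw=r.camera_info("wrist")
y=np.array([np.sin(np.radians(-77.4)),-np.cos(np.radians(-77.4)),0])
for P,c in((p,(0,0,255)),(p+.044*y,(0,255,0)),(p-.044*y,(255,0,0)),([.4345,-.3115,.124],(255,0,255))):
    u=tuple(int(round(v*5)) for v in (np.array(proj(cs,P))-[330,160])); 
    print(proj(cs,P),proj(cw,P))
    if 'B' not in globals(): B=cv2.resize(b[160:280,330:440],None,fx=5,fy=5,interpolation=cv2.INTER_CUBIC)
    cv2.circle(B,u,4,c,-1)
B=cv2.resize(B,(400,436));W=cv2.resize(w,(400,300));W=cv2.copyMakeBorder(W,0,136,0,0,0)
cv2.imwrite("pics/g2.png",np.hstack([B,W]))
E
```

```text
[ 0.43586251 -0.31245605  0.12024182]
(np.float64(400.4109161583196), np.float64(234.16134405598336)) (np.float64(281.675297413817), np.float64(258.17521238818296))
(np.float64(405.93246438209104), np.float64(248.31623542717884)) (np.float64(366.4757312749131), np.float64(258.1871170602221))
(np.float64(395.12413072285364), np.float64(220.60828420591034)) (np.float64(196.98659232687464), np.float64(258.16332340113934))
(np.float64(400.4027123564811), np.float64(233.7746696055116)) (np.float64(283.839238190115), np.float64(263.30632462121156))
```

View pics/g2.png

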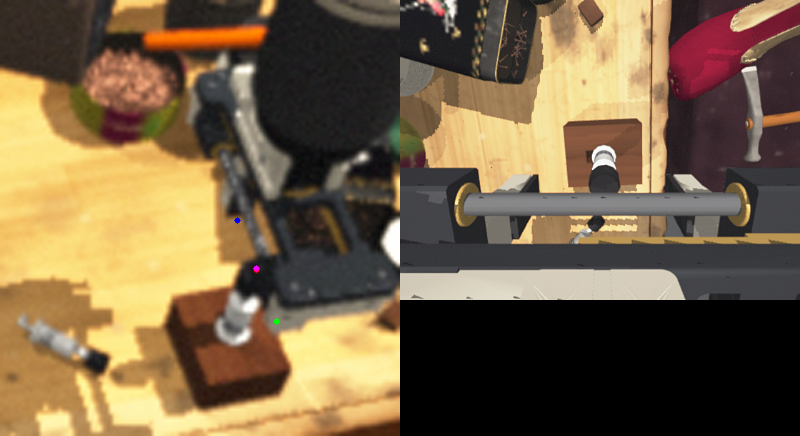

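The projected TCP and knob coincide to within about 2 mm. In the wrist view the knob at (603,180) is centred between the fingers at (520,195) and (690,195). Closing now.

Request:
jog_arm --deltas '[[[1, -0.1, 0.1, -0.3, 0], [1, 0, 0, 0, 0], [-1, 0, 0, 0, 0], [-1, 0, 0, 0, 0], [-1, 0, 0, 0, 0], [-1, 0, 0, 0, 0], [-1, 0, 0, 0, 0], [-1, 0, 0, 0, 0]]]' --force 30

```text
time_s: 6.45
tcp_pos: [0.4337, -0.3112, 0.1154]
eef_rot: [-180.0, -0.0, -77.5]
contact_force: [0.1, -0.3, 0.5]
gripper_width: 0.0332
gripper_force: 0.0
```

Request:
jog_arm --deltas '[[[-1, 0, 0, 0, 0], [-1, 0, 0, 0, 0], [-1, 0, 0, 0, 0], [-1, 0, 0, 0, 0]]]'

```text
time_s: 6.95
tcp_pos: [0.4338, -0.3113, 0.1156]
eef_rot: [-180.0, -0.0, -77.4]
contact_force: [-0.6, 0.4, 2.5]
gripper_width: 0.0009
gripper_force: 1.0
```

The gripper shut to 0.9 mm, so it missed the knob. I need to look.

```bash
python3 - <<'E'
from h import *
s=r.get_state();p=s["tcp_pos"];print(p,s["gripper_width"],s["gripper_force"],s["contact_force"])
cs=r.camera_info("side");b=r.capture("side");w=r.capture("wrist");cv2.imwrite("pics/s3.png",b);cv2.imwrite("pics/w3.png",w)
B=cv2.resize(b[170:270,350:450],(400,400),interpolation=cv2.INTER_CUBIC)
for P,c in((p,(0,0,255)),(p-[0,0,.019],(0,255,0))):
    cv2.circle(B,tuple(int(round(v*4)) for v in (np.array(proj(cs,P))-[350,170])),3,c,-1)
W=cv2.resize(w[150:350,183:383],(400,400))
cv2.imwrite("pics/g3.png",np.hstack([B,W]))
E
```

```text
[ 0.43382863 -0.31128948  0.11562962] 0.0008586736264555065 0.978214368224144 [-0.61737386  0.37674552  2.46618347]
```

View pics/g3.png

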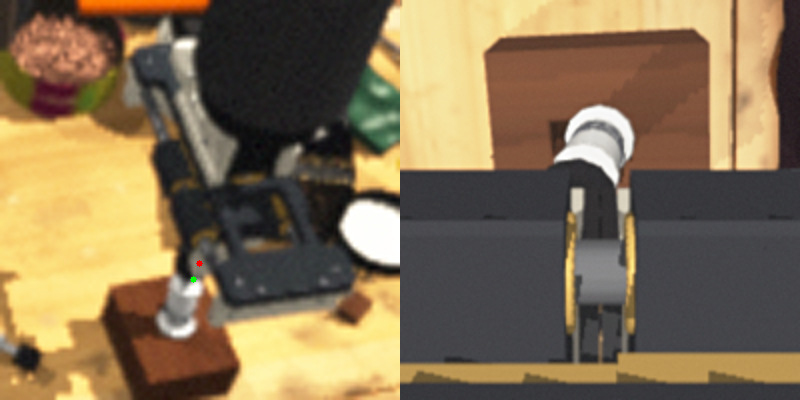

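The left half shows the knob at (185,262), still standing and slightly left of the TCP dot at (199,264). The right half shows the fingers almost shut in front of the dark knob. I'll compare pixels before and after numerically.

```bash
python3 - <<'E'
from h import *
a=cv2.imread("pics/side0.png").max(2);b=cv2.imread("pics/s3.png").max(2);w=cv2.imread("pics/w3.png")
print("cols",*range(388,414))
for y in range(226,254): print(y,*("%3d"%v for v in a[y,388:414]),"|",*("%3d"%v for v in b[y,388:414]))
print("wrist")
for y in range(222,262,3): print(y,*("%3d"%v for v in w[y,246:320:2].max(1)))
E
```

```text
cols 388 389 390 391 392 393 394 395 396 397 398 399 400 401 402 403 404 405 406 407 408 409 410 411 412 413
226 252 249 207 169 161 162 159 160 156 154 156 156 158 161 159 166 161 147  76  33  29  37  32  37  50  35 | 253 251 218 176 169 124  57  30  34  32  38  36  35  37  40  58  45  37  56  56  59  47  38  31  27  29
227 250 243 195 166 159 155 158 159 157 156 157 156 159 163 162 163 160 153  90  40  27  26  21  22  30  27 | 252 247 206 173 165 141  75  36  32  33  37  44  59  73  73  70  57  35  39  57  58  47  33  27  23  29
228 247 231 182 161 159 156 160 159 155 158 158 158 162 159 160 158 159 154 118  69  46  36  33  31  29  30 | 250 238 190 169 168 161 104  44  29  33  49  77  92 107 106 100  61  26  31  48  64  52  35  29  28  32
229 251 249 207 163 161 156 156 154 153 154 162 157 156 162 161 157 158 157 151 123  92  70  62  55  53  50 | 253 251 212 172 168 163 128  62  26  38  83  98  85  81  81  89  47  27  29  46  57  56  44  53  61  64
230 251 250 207 165 156 154 155 155 151 154 146 143 148 158 158 160 163 160 161 149 125 113 100  93  97  93 | 253 252 215 169 165 160 1
[... 6434 characters left out ...]
 162  48  52  54  41  47  52  53  53 206 216 222  77  56  61  61  61  62  58  62  62  61  62
252  60  62  63  61  62  62  61  60  64  62  39 122 220 217 154  48  47  49  43  50  51  49  46 203 217 225  78  52  61  61  61  60  61  62  58  61  60
255  57  60  62  60  62  59  58  59  59  60  45  95 220 186 101  47  55  54  55  51  51  51  47 141 209 203  72  49  62  60  61  61  63  60  64  64  62
258  60  62  61  61  60  57  57  60  62  59  82 199 134 138  87  52  51  55  46  50  52  54  49 120 140 120 175  62  59  59  62  61  58  58  63  59  58
261  81  79  80  83  82  81  80  81  84  75  70 163 131 144  90  50  52  51  43  49  52  51  45 127 135 175 225  75  77  82  78  79  82  82  78  80  83
```

Request:
jog_arm --deltas '[[[0, 0, 0, 0, 0], [0, 0, 0, 0, 0], [0, 0, 0, 0, 0], [0.3, 0, 0, 0, 0], [0.3, 0, 0, 0, 0], [0.3, 0, 0, 0, 0], [0.3, 0, 0, 0, 0]]]'

```text
time_s: 7.92
tcp_pos: [0.4336, -0.3112, 0.1153]
eef_rot: [180.0, 0.0, -77.5]
contact_force: [-0.7, 0.2, 0.5]
gripper_width: 0.0562
gripper_force: 0.0
```

```bash
python3 - <<'E'
from h import *
s=r.get_state();p=s["tcp_pos"];print(p,s["gripper_width"],s["contact_force"])
cw=r.camera_info("wrist");b=r.capture("side");w=r.capture("wrist");cv2.imwrite("pics/s4.png",b);cv2.imwrite("pics/w4.png",w)
print(proj(cw,p),proj(cw,[.4345,-.3115,.124]),proj(cw,[.4345,-.3115,.102]),proj(cw,[.4345,-.3115,.045]))
b=b.max(2)
for y in range(228,258): print(y,*("%3d"%v for v in b[y,386:412]))
W=cv2.resize(w[190:290,220:345],(500,400),interpolation=cv2.INTER_CUBIC)
B=cv2.resize(cv2.imread("pics/s4.png")[205:275,370:420],(286,400),interpolation=cv2.INTER_CUBIC)
cv2.imwrite("pics/g4.png",np.hstack([W,B]))
E
```

```text
[ 0.4335816  -0.31115314  0.11528489] 0.05619497538530639 [-0.73991933  0.16685178  0.53534854]
(np.float64(282.5433377409923), np.float64(258.0467111075114)) (np.float64(280.86594615957716), np.float64(263.91634197138353)) (np.float64(281.1004074552665), np.float64(247.83334659819303)) (np.float64(281.51893677973106), np.float64(219.12410838846526))
228 252 252 250 237 190 171 169 167 168 161 108  60  38  39  40  37  44  56  54  34  32  55  60  62  68  65
229 252 252 253 252 216 175 168 169 163 148  87  43  41  39  38  39  36  43  58  39  31  49  55  61  70  65
230 252 253 253 252 216 173 164 165 161 121  61  30  37  32  38  31  38  41  63  48  35  42  59  57  65  61
231 253 253 253 252 222 176 176 174 169 118  61  30  32  33  27  29  32  40  55  52  35  29  52  64  64  68
232 253 253 253 253 240 230 230 229 229 210 116  44  25  40  31  31  31  28  35  46  33  29  50  59  62  65
233 253 253 253 253 253 253 254 254 254 253 193  68  29  35  27  27  33  28  28  33  42  32  47  56  58  65
234 254 254 254 254 254 254 254 254 254 252 204  85  29  24  30  28  26  29  34  36  51  47  51  55
[... 1792 characters left out ...]
 152 133 144 139 134 137 142 192 239 247 251 252 254
252  68  69  69  93 153 179 159 137 149 169 206 244 199 129 131 142 144 138 132 143 204 252 254 254 254 254
253  66  66  69  76 103 147 163 171 201 226 236 222 149 117 118 130 139 139 132 135 180 248 254 254 254 255
254  65  68  72  87  96 109 125 160 188 195 168 134 111 110 115 119 132 135 131 136 146 217 254 255 255 255
255  73  87  94 121 130 127 127 133 130 118 108 104 111 112 113 114 119 125 132 128 140 200 253 255 255 255
256  98 116 130 135 135 132 132 129 127 117 105 108 105 110 111 117 116 121 126 126 120 156 248 254 255 255
257 134 132 132 134 135 132 131 132 130 127 115 106 110 110 109 114 117 117 119 118 116 124 204 253 254 254
```

View pics/g4.png

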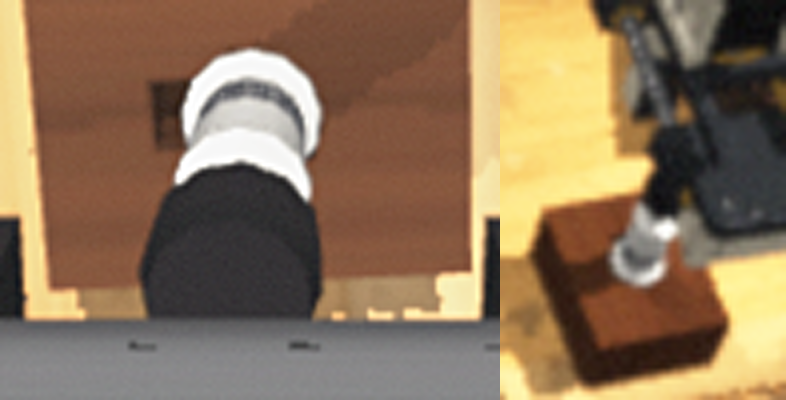

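The wrist crop (left) shows the knob upright again at about (230,260), between the dark fingertips at (10,270) and (490,270). The fingertips' ends look too near the camera, which means they stand higher than I assumed. Checking that geometrically.

```bash
python3 - <<'E'
from h import *
s=r.get_state();p=s["tcp_pos"];print(p,r.tip_extent)
cw=r.camera_info("wrist")
th=np.radians(-77.5);xt=np.array([np.cos(th),np.sin(th),0]);yt=np.array([np.sin(th),-np.cos(th),0])
# pad inner edges separated by .0562 at cols ~221 / 341.5 row 244 : intersect ray with planes y_tool=+-.0281
for u,sg in((221.2,-1),(341.5,1)):
  for v in (244,250,258):
    o,d=ray(cw,u,v); q=(o-p); k=(sg*.0281-q@yt)/(d@yt); X=o+k*d-p; print(u,v,"tool x %.4f y %.4f dz %.4f"%(X@xt,X@yt,X[2]))
for dx in(.0095,-.0095):
  for dz in(0,-.019): print(dx,dz,proj(cw,p+dx*xt+.0281*yt+[0,0,dz]))
w=cv2.imread("pics/w4.png").max(2)
for y in range(216,270,4): print(y,*("%3d"%v for v in w[y,206:232]),"|",*("%3d"%v for v in w[y,330:356]))
E
```

```text
[ 0.43359003 -0.31118953  0.11533628] 0.019
221.2 244 tool x 0.0147 y -0.0281 dz 0.0185
221.2 250 tool x 0.0120 y -0.0281 dz 0.0192
221.2 258 tool x 0.0085 y -0.0281 dz 0.0201
341.5 244 tool x 0.0123 y 0.0281 dz 0.0122
341.5 250 tool x 0.0096 y 0.0281 dz 0.0129
341.5 258 tool x 0.0059 y 0.0281 dz 0.0139
0.0095 0 (np.float64(337.32302303364315), np.float64(240.88258673821224))
0.0095 -0.019 (np.float64(332.17067284087767), np.float64(229.41169213285514))
-0.0095 0 (np.float64(335.83478564616), np.float64(274.841809292972))
-0.0095 -0.019 (np.float64(330.94591347124896), np.float64(260.50881987906865))
216 246 246 246 246 246 246 245 245 245 245 245 245 245 244 244 244 245 245 245 246 249 245 167 119 121 123 | 120 118 116 120 118 118 113 153 240 244 241 240 239 237 237 238 241 183 208 135 134 227 238 236 236 236
220 245 244 244 244 244 244 245 245 245 245 245 245 245 244 244 244 244 245 245 246 248 255 200 113 110 115 | 131 128 130 130 131 130 127 162 239 242 240 240 238 238 238 239 241 184 208 134 139 228 238 238 236 236
224 245 246 246 246 246 245 245 244 244 244 244 244 244 245 244 
[... 1803 characters left out ...]
74  33  35  38  34  41  49  55  53  55  53  52  50  70 110
260 153 152 136  98  55  49  53  51  53  53  50  46  40  39  33  35  38  34  29  89 254 250 245 245 247 240 | 251 248 248 248 247 247 247 247 249 255 196  63  32  37  37  35  36  39  45  52  52  50  51  51  50  50
264 155  98  55  49  50  55  52  53  50  47  39  31  32  36  36  33  37  37  33  36 136 247 247 244 244 244 | 234 248 247 247 247 246 246 246 249 255 195  57  37  35  35  37  37  38  37  40  48  52  54  53  54  52
268  45  45  49  48  52  50  50  47  39  36  38  33  33  32  33  36  37  35  31  63 205 255 253 251 250 249 | 254 253 253 253 253 252 252 253 255 255 152  46  40  34  36  34  37  36  37  46  41  38  42  51  50  49
```

The measured fingertips stand about 12 mm above the reported TCP, so they closed over the knob's top. I'll go about 24 mm lower, which also keeps the gripper body clear, and close again more gently.

Request:
jog_arm --deltas '[[[0.3, 0.1, 0, -1.2, 0], [0.3, 0, 0, -1.2, 0], [0.3, 0, 0, 0, 0], [-0.1, 0, 0, 0, 0], [-0.3, 0, 0, 0, 0], [-0.4, 0, 0, 0, 0], [-0.5, 0, 0, 0, 0], [-0.6, 0, 0, 0, 0]]]' --force 25

```text
time_s: 9.02
tcp_pos: [0.4347, -0.3113, 0.0916]
eef_rot: [-180.0, -0.0, -77.5]
contact_force: [-0.3, 0.2, 0.1]
gripper_width: 0.0235
gripper_force: 25.0
```

Request:
jog_arm --deltas '[[[-0.6, 0, 0, 0, 0], [-0.7, 0, 0, 0, 0], [-0.8, 0, 0, 0, 0], [-1, 0, 0, 0, 0], [-1, 0, 0, 0, 0], [-1, 0, 0, 0, 0]]]'

```text
time_s: 9.78
tcp_pos: [0.4347, -0.3113, 0.0915]
eef_rot: [-180.0, -0.0, -77.4]
contact_force: [-0.5, 0.2, 1.1]
gripper_width: 0.0233
gripper_force: 25.0
```

The knob is gripped: 23.4 mm opening at 25 N. Lifting straight up.

Request:
jog_arm --deltas '[[[-1, 0, 0, 1, 0], [-1, 0, 0, 2, 0], [-1, 0, 0, 3, 0], [-1, 0, 0, 3, 0], [-1, 0, 0, 1, 0], [-1, 0, 0, 0, 0]]]'

```text
time_s: 10.52
tcp_pos: [0.4348, -0.3111, 0.1917]
eef_rot: [-179.9, -0.0, -77.5]
contact_force: [-0.6, 0.1, -1.9]
gripper_width: 0.0234
gripper_force: 25.0
```

```bash
python3 - <<'E'
from h import *
import pickle
s=r.get_state();p=s["tcp_pos"];print(p,s["gripper_width"],s["contact_force"],s["joints"])
ci=r.camera_info("wrist");pickle.dump((ci,p),open("w5.pkl","wb"))
w=r.capture("wrist");b=r.capture("side");cv2.imwrite("pics/w5.png",w);cv2.imwrite("pics/s5.png",b)
cs=r.camera_info("side");print(proj(cs,p),proj(ci,p))
W=cv2.resize(w[140:260,210:360],(500,400),interpolation=cv2.INTER_CUBIC)
u,v=map(int,proj(cs,p))
B=cv2.resize(b[v-20:v+50,u-30:u+22],(297,400),interpolation=cv2.INTER_CUBIC)
cv2.imwrite("pics/g5.png",np.hstack([W,B]))
E
```

```text
[ 0.43481403 -0.3111028   0.19168342] 0.023406821087352744 [-0.64862898  0.10948998 -1.89183985] [-1.45747671e+01  8.48169642e+00 -1.93345627e+01 -2.12418681e-02
 -6.21273884e+01  2.71246477e+01]
(np.float64(406.0102004678623), np.float64(218.47843516201428)) (np.float64(282.55028172963677), np.float64(258.0377709849146))
```

View pics/g5.png

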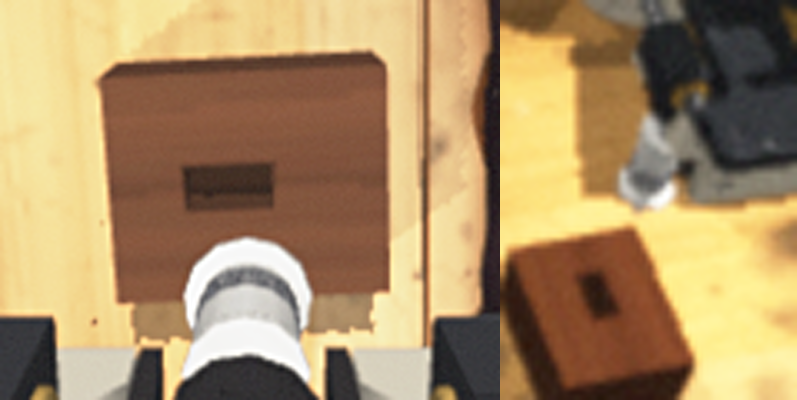

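The view shows the hook lifted clear, with the flange at crop (248,285) and the empty pocket at (228,187), parallel to the image rows. That was my last allowed picture view, so from here I measure by numbers only.

```bash
cat > fl.py <<'E'
from h import *
from scipy.optimize import least_squares
def flange(w,ci,p,zn):
    g=w.max(2); P=[]
    for u in range(266,304):
        col=g[190:240,u]; hit=[i for i in range(1,49) if col[i]>238 and w[190+i,u].min()>215]
        if hit: P.append(onz(ci,u,190+hit[0]-.5,zn)[:2])
    P=np.array(P)
    f=lambda c:np.hypot(*(P-c).T)-.0125
    s=least_squares(f,p[:2],loss="soft_l1",f_scale=.0003);return s.x,np.abs(s.fun).mean(),len(P)
E
python3 - <<'E'
from fl import *
import pickle
ci,p=pickle.load(open("w5.pkl","rb"));w=cv2.imread("pics/w5.png")
for z in(.138,.142,.146):
    c,e,n=flange(w,ci,p,z);d=c-p[:2];th=np.radians(-77.5)
    print(z,c,e,n,"tool x %.4f y %.4f"%(d@[np.cos(th),np.sin(th)],d@[np.sin(th),-np.cos(th)]))
x0,y0=260,185
m=(w[y0:206,x0:296].max(2)<85).astype(np.uint8)
n,l,s,c=cv2.connectedComponentsWithStats(m);i=1+np.argmax(s[1:,4]);ys,xs=np.where(l==i)
P=np.array([onz(ci,x+x0,y+y0,.042)[:2]*1000 for x,y in zip(xs,ys)],np.float32);print(s[i],cv2.minAreaRect(P))
# flange left/right extremes & barrel centre columns per row
for y in range(208,262,4):
    k=np.where(w[y,255:312].min(1)>150)[0]; print(y, (k.min()+255,k.max()+255) if len(k) else None, end="; ")
# block sides: brown edge columns at two rows
E
```

```text
0.138 [ 0.43370248 -0.30917534] 0.00018569246658138493 37 tool x -0.0021 y 0.0007
0.142 [ 0.43395508 -0.31018318] 0.00020078014670030431 37 tool x -0.0011 y 0.0006
0.146 [ 0.43420338 -0.3111953 ] 0.0002206817974197126 37 tool x -0.0000 y 0.0006
[  5   4  27  14 266] ((439.4646301269531, -310.7650451660156), (24.724611282348633, 11.849313735961914), 14.90505599975586)
208 None; 212 (np.int64(279), np.int64(289)); 216 (np.int64(272), np.int64(296)); 220 (np.int64(268), np.int64(300)); 224 (np.int64(267), np.int64(301)); 228 (np.int64(265), np.int64(303)); 232 (np.int64(266), np.int64(302)); 236 (np.int64(266), np.int64(302)); 240 (np.int64(269), np.int64(311)); 244 (np.int64(260), np.int64(306)); 248 (np.int64(260), np.int64(306)); 252 (np.int64(260), np.int64(306)); 256 (np.int64(260), np.int64(306)); 260 None;
```

Request:
jog_arm --deltas '[[[-1, 1.8, 5, 0, 0.03], [-1, 1.8, 5, 0, 0.03], [-1, 1.8, 5, 0, 0.03], [-1, 1.8, 5, 0, 0], [-1, 2.0, 5, -1, 0], [-1, 0, 0, -2.3, 0], [-1, 0, 0, 0, 0], [-1, 0, 0, 0, 0]]]'

```text
time_s: 11.62
tcp_pos: [0.5266, -0.0617, 0.1584]
eef_rot: [179.9, -0.0, -72.3]
contact_force: [0.2, 0.4, -1.0]
gripper_width: 0.0232
gripper_force: 25.0
```

```bash
python3 - <<'E'
from fl import *
import pickle
s=r.get_state();p=s["tcp_pos"];print(p,s["eef_rot"],s["contact_force"])
ci=r.camera_info("wrist");pickle.dump((ci,p),open("w6.pkl","wb"))
w=r.capture("wrist");cv2.imwrite("pics/w6.png",w)
print(flange(w,ci,p,p[2]-.0495))
e=np.array([.5261,-.06]);u=np.array([np.cos(np.radians(19.4)),np.sin(np.radians(19.4))])
for t in(-.007,.044): print("slot end px",proj(ci,[*(e+t*u),.049]))
g=w.max(2)
m=(g[150:235,150:330]<120).astype(np.uint8)
n,l,st,c=cv2.connectedComponentsWithStats(m)
for i in range(1,n):
    if st[i,4]>60:
        ys,xs=np.where(l==i);P=np.array([onz(ci,x+150,y+150,.049)[:2]*1000 for x,y in zip(xs,ys)],np.float32);print(st[i]+[150,150,0,0,0],cv2.minAreaRect(P))
E
```

```text
[ 0.52657303 -0.06173942  0.15843519] [ 1.79948000e+02 -1.51678861e-02 -7.23160751e+01] [ 0.2043341   0.39801818 -1.03355778]
(array([ 0.52471326, -0.0607186 ]), np.float64(0.00031354689396415866), 24)
slot end px (np.float64(290.79475631068453), np.float64(208.40772238011567))
slot end px (np.float64(229.61483493485377), np.float64(210.19829538961181))
[ 150  150   67   38 1060] ((612.3646850585938, -65.1849365234375), (58.375938415527344, 26.972118377685547), 25.126874923706055)
[217 168  98  10 274] ((548.7537231445312, -85.48177337646484), (78.80689239501953, 6.881802082061768), 19.569799423217773)
[230 204  61   9 411] ((543.9403686523438, -54.829708099365234), (49.910709381103516, 6.138463497161865), 18.95719337463379)
[269 220  31  15 146] ((519.9338989257812, -45.13407897949219), (25.469457626342773, 12.386882781982422), 17.66797637939453)
```

Request:
jog_arm --deltas '[[[-1, -0.05, 0.07, -1.5, 0], [-1, 0, 0, -1.5, 0], [-1, 0, 0, -0.7, 0], [-1, 0, 0, 0, 0], [-1, 0, 0, 0, 0], [-1, 0, 0, 0, 0]]]'

```text
time_s: 12.42
tcp_pos: [0.5266, -0.0604, 0.1219]
eef_rot: [-179.9, -0.0, -72.3]
contact_force: [-0.3, 0.1, -0.8]
gripper_width: 0.0236
gripper_force: 25.0
```

```bash
python3 - <<'E'
from fl import *
s=r.get_state();p=s["tcp_pos"];print(p,s["eef_rot"],s["contact_force"])
ci=r.camera_info("wrist");w=r.capture("wrist");cv2.imwrite("pics/w7.png",w);b=r.capture("side");cv2.imwrite("pics/s7.png",b)
e=np.array([.5261,-.06]);u=np.array([np.cos(np.radians(19.4)),np.sin(np.radians(19.4))]);n=np.array([-u[1],u[0]])
d=p[:2]+[-.0009,.0008]-e;print("flange est along %.4f lat %.4f"%(d@u,d@n))
g=w.max(2)
for y in range(206,242,2): print(y,*("%3d"%v for v in g[y,216:312:3]))
m=(g[195:245,200:290]<110).astype(np.uint8)
k,l,st,c=cv2.connectedComponentsWithStats(m)
for i in range(1,k):
    if st[i,4]>40:
        ys,xs=np.where(l==i);P=np.array([onz(ci,x+200,y+195,.049)[:2] for x,y in zip(xs,ys)])-e
        A=P@u;B=P@n;print(st[i],"along",A.min(),A.max(),"lat",np.percentile(B,[2,98]))
E
```

```text
[ 0.52658537 -0.06044834  0.12188157] [-1.79949268e+02 -6.73001170e-03 -7.22927662e+01] [-0.27234216  0.07659486 -0.83609539]
flange est along -0.0003 lat 0.0005
206 222 222 222 222 222 223 224 223 224 224 223 222 222 222 222 222 221 221 221 220 220 220 221 220 219 192 193 196 197 195 195 198
208 220 219 221 221 218 220 219 218 220 219 220 218 220 220 219 220 221 221 222 222 222 223 223 222 224 201 200 200 201 200 200 202
210 218 220 221 219 221 223 220 221 221 222 223 223 222 222 223 222 223 222 223 223 224 224 194 212 224 204 198 199 198 196 197 196
212 222 223 225 223 223 225 224 223 225 222 223 224 223 224 224 224 224 224 223 224 193 181 210 216 164 181 191 192 193 193 193 193
214 221 221 222 228 225 220 219 219 210 208 206 199 198 191 189 189 172 169 168 159 223 245 246 242 239 224 171 197 196 195 196 194
216 221 221 161 116 116 106 103  98 105 109  98  83  83  79  79  76  79  76  72 226 245 244 246 240 241 240 233 177 192 194 192 192
218 220 221 170  74 103  92  79 106  97 100  91  78  80  79  78  80  78  74 186 244 245 242 219 214 227 238 238 217 189 197 199 197
220 224 226 19
[... 1026 characters left out ...]
194 216 219 219
236  46  43  44  44 224 222 222 221 221 222 221 221 219 219 218 219 221 209 145 153 171 220 237 230 214 180 154 150 182 220 220 220
238  50  52  48  24 229 224 223 223 223 224 222 223 223 223 223 223 226 185 139 197 233 235 233 232 234 237 189 148 151 220 220 220
240  47  50  48  26 228 222 223 223 222 220 221 221 221 221 219 220 221 118 154 230 230 229 231 232 231 227 234 160 173 220 219 219
[ 24  20  49  10 320] along 0.007899879514665352 0.04304503577922271 lat [-0.00381383  0.00150639]
[70 26 20 12 78] along -0.004292159734292893 0.009858920138148933 lat [0.00098508 0.00803203]
[  0  40  27  10 268] along 0.04247529807955811 0.06216782961840901 lat [0.01014369 0.01750412]
```

```bash
python3 - <<'E'
from fl import *
s=r.get_state();p=s["tcp_pos"]
ci=r.camera_info("wrist");w=cv2.imread("pics/w7.png");g=w.max(2)
e=np.array([.5261,-.06]);u=np.array([np.cos(np.radians(19.4)),np.sin(np.radians(19.4))]);n=np.array([-u[1],u[0]])
zn=p[2]-.0495
P=[]
for c in range(268,301):
    h=np.where(g[205:235,c]>233)[0]
    if len(h): P.append(onz(ci,c,205+h[0]-.5,zn)[:2])
P=np.array(P)
sol=least_squares(lambda c:np.hypot(*(P-c).T)-.0125,p[:2],loss="soft_l1",f_scale=.0003)
d=sol.x-e;print(sol.x,np.abs(sol.fun).mean(),len(P),"along %.4f lat %.4f"%(d@u,d@n), sol.x-p[:2])
E
```

```text
[ 0.52544649 -0.05890296] 0.0002698831823303342 31 along -0.0003 lat 0.0013 [-0.00100224  0.00153257]
```

Request:
jog_arm --deltas '[[[-1, 0.03, -0.07, 0, 0], [-1, 0, 0, -0.2, 0], [-1, 0, 0, -0.15, 0], [-1, 0, 0, -0.15, 0], [-1, 0, 0, -0.1, 0], [-1, 0, 0, -0.1, 0], [-1, 0, 0, 0, 0]]]'

```text
time_s: 13.4
tcp_pos: [0.5265, -0.0612, 0.1144]
eef_rot: [180.0, 0.0, -72.3]
contact_force: [0.6, -0.2, -1.1]
gripper_width: 0.023
gripper_force: 25.0
```

Request:
jog_arm --deltas '[[[-1, 0, 0, -0.15, 0], [-1, 0, 0, -0.15, 0], [-1, 0, 0, -0.15, 0], [-1, 0, 0, -0.15, 0], [-1, 0, 0, -0.15, 0], [-1, 0, 0, -0.15, 0], [-1, 0, 0, -0.15, 0], [-1, 0, 0, 0, 0]]]'

```text
time_s: 14.4
tcp_pos: [0.5265, -0.0613, 0.1038]
eef_rot: [180.0, -0.0, -72.3]
contact_force: [-0.1, 0.8, -1.3]
gripper_width: 0.0234
gripper_force: 25.0
```

Request:
jog_arm --deltas '[[[-1, 0, 0, -0.1, 0], [-1, 0, 0, -0.1, 0], [-1, 0, 0, -0.1, 0], [-1, 0, 0, -0.1, 0], [-1, 0, 0, -0.1, 0], [-1, 0, 0, -0.1, 0], [-1, 0, 0, -0.1, 0], [-1, 0, 0, 0, 0]]]'

```text
time_s: 15.4
tcp_pos: [0.5265, -0.0613, 0.097]
eef_rot: [-180.0, -0.0, -72.3]
contact_force: [-1.0, 0.7, 1.6]
gripper_width: 0.0234
gripper_force: 25.0
```

Request:
jog_arm --deltas '[[[-1, 0, 0, -0.15, 0], [-1, 0, 0, -0.15, 0], [-1, 0, 0, -0.15, 0], [-1, 0, 0, -0.15, 0], [-1, 0, 0, -0.15, 0], [-1, 0, 0, -0.15, 0], [-1, 0, 0, -0.15, 0], [-1, 0, 0, 0, 0]]]'

```text
time_s: 16.4
tcp_pos: [0.5265, -0.0613, 0.0864]
eef_rot: [180.0, -0.0, -72.3]
contact_force: [-1.2, -0.2, 4.6]
gripper_width: 0.0233
gripper_force: 25.0
```

Request:
jog_arm --deltas '[[[-1, 0.19, 0.07, 0, 0], [-1, 0.19, 0.06, 0, 0], [-1, 0.19, 0.07, 0, 0], [-1, 0.19, 0.06, 0, 0], [-1, 0.19, 0.07, 0, 0], [-1, 0, 0, 0, 0]]]'

```text
time_s: 17.15
tcp_pos: [0.5363, -0.0578, 0.0864]
eef_rot: [-180.0, -0.0, -72.3]
contact_force: [-1.9, -0.2, 5.5]
gripper_width: 0.0232
gripper_force: 25.0
```

Request:
jog_arm --deltas '[[[-1, 0.19, 0.07, 0, 0], [-1, 0.19, 0.06, 0, 0], [-1, 0.19, 0.07, 0, 0], [-1, 0.19, 0.06, 0, 0], [-1, 0.19, 0.07, 0, 0], [-1, 0, 0, 0, 0]]]'

```text
time_s: 17.9
tcp_pos: [0.5459, -0.0545, 0.0865]
eef_rot: [-180.0, -0.0, -72.3]
contact_force: [-2.8, 0.3, 4.8]
gripper_width: 0.0233
gripper_force: 25.0
```

Request:
jog_arm --deltas '[[[-1, 0.1, 0.03, 0, 0], [-1, 0.09, 0.03, 0, 0], [-1, 0.1, 0.03, 0, 0], [-1, 0, 0, 0, 0]]]'

```text
time_s: 18.4
tcp_pos: [0.5485, -0.0537, 0.0864]
eef_rot: [-180.0, -0.0, -72.3]
contact_force: [-3.0, -0.3, 4.2]
gripper_width: 0.0235
gripper_force: 25.0
```

Request:
jog_arm --deltas '[[[-1, 0.1, 0.03, 0, 0], [-1, 0, 0, 0, 0]]]'

```text
time_s: 18.65
tcp_pos: [0.5495, -0.0534, 0.0864]
eef_rot: [-180.0, 0.0, -72.3]
contact_force: [-3.1, 0.1, 4.2]
gripper_width: 0.0231
gripper_force: 25.0
```

Request:
jog_arm --deltas '[[[-1, 0.1, 0.03, 0, 0], [-1, 0, 0, 0, 0]]]'

```text
time_s: 18.9
tcp_pos: [0.5505, -0.0531, 0.0864]
eef_rot: [-180.0, 0.0, -72.3]
contact_force: [-2.6, 0.2, 4.7]
gripper_width: 0.0234
gripper_force: 25.0
```

Request:
jog_arm --deltas '[[[-1, 0.07, 0.02, 0, 0], [-1, 0, 0, 0, 0]]]'

```text
time_s: 19.15
tcp_pos: [0.5512, -0.0529, 0.0864]
eef_rot: [-180.0, 0.0, -72.3]
contact_force: [-2.5, 0.9, 5.4]
gripper_width: 0.0232
gripper_force: 25.0
```

Request:
jog_arm --deltas '[[[-1, 0.07, 0.03, 0, 0], [-1, 0, 0, 0, 0]]]'

```text
time_s: 19.4
tcp_pos: [0.5519, -0.0526, 0.0865]
eef_rot: [-180.0, -0.0, -72.3]
contact_force: [-2.9, -0.1, 4.9]
gripper_width: 0.0234
gripper_force: 25.0
```

Request:
jog_arm --deltas '[[[-1, 0.07, 0.02, 0, 0], [-1, 0, 0, 0, 0]]]'

```text
time_s: 19.65
tcp_pos: [0.5526, -0.0524, 0.0864]
eef_rot: [-180.0, 0.0, -72.3]
contact_force: [-3.4, 0.1, 4.2]
gripper_width: 0.0237
gripper_force: 25.0
```

Request:
jog_arm --deltas '[[[-1, 0.07, 0.03, 0, 0], [-1, 0, 0, 0, 0]]]'

```text
time_s: 19.9
tcp_pos: [0.5531, -0.0522, 0.0864]
eef_rot: [180.0, 0.0, -72.3]
contact_force: [-3.4, -0.4, 6.1]
gripper_width: 0.0234
gripper_force: 25.0
```

Request:
jog_arm --deltas '[[[-1, 0.07, 0.02, 0, 0], [-1, 0, 0, 0, 0]]]'

```text
time_s: 20.15
tcp_pos: [0.5533, -0.0521, 0.0863]
eef_rot: [179.9, 0.0, -72.3]
contact_force: [-4.6, -0.2, 6.4]
gripper_width: 0.0231
gripper_force: 25.0
```

```bash
cat > nose.py <<'E'
from fl import *
def nose(tag,zn=.049):
    s=r.get_state();p=s["tcp_pos"]
    ci=r.camera_info("wrist");w=r.capture("wrist");cv2.imwrite(f"pics/{tag}.png",w);g=w.max(2)
    e=np.array([.5261,-.06]);u=np.array([np.cos(np.radians(19.4)),np.sin(np.radians(19.4))]);n=np.array([-u[1],u[0]])
    P=[]
    for c in range(266,303):
        h=np.where(g[200:235,c]>233)[0]
        if len(h): P.append(onz(ci,c,200+h[0]-.5,zn)[:2])
    P=np.array(P)
    sol=least_squares(lambda c:np.hypot(*(P-c).T)-.0125,p[:2],loss="soft_l1",f_scale=.0003)
    d=sol.x-e;t=p[:2]-e;print("nose along %.4f lat %.4f err %.4f n%d"%(d@u,d@n,np.abs(sol.fun).mean(),len(P)),"tcp along %.4f lat %.4f z %.4f"%(t@u,t@n,p[2]))
    print(s["contact_force"],s["moment"],s["gripper_width"],s["time_s"])
    return w
E
python3 -c "
from nose import *
nose('w8')"
```

```text
nose along 0.0272 lat 0.0005 err 0.0002 n37 tcp along 0.0283 lat -0.0016 z 0.0863
[-4.57831236 -0.24030126  6.44565048] [-0.16511874  1.92340811 -0.00312898] 0.023135887076643914 20.15
```

Fx jumped to -4.6 N and the TCP stalled at 28 mm of travel, so the shank has met the post. Easing the knob up.

Request:
jog_arm --deltas '[[[-1, -0.03, -0.01, 0.1, 0], [-1, 0, 0, 0.1, 0], [-1, 0, 0, 0.1, 0], [-1, 0, 0, 0.1, 0], [-1, 0, 0, 0.05, 0], [-1, 0, 0, 0, 0]]]'

```text
time_s: 20.95
tcp_pos: [0.5534, -0.0521, 0.0908]
eef_rot: [180.0, 0.0, -72.3]
contact_force: [-4.1, -1.3, 2.5]
gripper_width: 0.0233
gripper_force: 25.0
```

Request:
jog_arm --deltas '[[[-1, 0, 0, 0.05, 0], [-1, 0, 0, 0, 0]]]'

```text
time_s: 21.2
tcp_pos: [0.5533, -0.052, 0.091]
eef_rot: [180.0, 0.0, -72.3]
contact_force: [-3.3, -1.2, -2.7]
gripper_width: 0.0235
gripper_force: 25.0
```

The vertical force dropped to -2.7 N, so the hook has caught the post. I'll relieve the side force, then release.

Request:
jog_arm --deltas '[[[-1, -0.04, -0.01, -0.02, 0], [-1, 0, 0, 0, 0], [-1, 0, 0, 0, 0]]]'

```text
time_s: 21.58
tcp_pos: [0.5532, -0.0521, 0.0911]
eef_rot: [180.0, 0.0, -72.3]
contact_force: [-2.2, -0.8, -4.7]
gripper_width: 0.0233
gripper_force: 25.0
```

```bash
python3 -c "
from nose import *
nose('w9')"
```

```text
nose along 0.0272 lat 0.0004 err 0.0002 n37 tcp along 0.0282 lat -0.0015 z 0.0911
[-2.24012599 -0.78890683 -4.70923494] [-0.11134701  1.04290588 -0.00800801] 0.023291068462671195 21.575
```

Request:
jog_arm --deltas '[[[-1, -0.03, -0.01, -0.05, 0], [-1, 0, 0, 0, 0], [-1, 0, 0, 0, 0]]]'

```text
time_s: 22.0
tcp_pos: [0.5532, -0.0522, 0.091]
eef_rot: [-180.0, -0.0, -72.3]
contact_force: [-3.1, 0.2, -1.1]
gripper_width: 0.0232
gripper_force: 25.0
```

Vertical load is now about neutral. Opening gently.

Request:
jog_arm --deltas '[[[-0.4, 0, 0, 0, 0], [-0.35, 0, 0, 0, 0], [-0.3, 0, 0, 0, 0], [-0.2, 0, 0, 0, 0], [0, 0, 0, 0, 0], [0.2, 0, 0, 0, 0], [0.2, 0, 0, 0, 0], [0.2, 0, 0, 0, 0]]]'

```text
time_s: 23.0
tcp_pos: [0.5529, -0.0522, 0.0907]
eef_rot: [180.0, -0.0, -72.3]
contact_force: [-0.0, 0.1, 0.5]
gripper_width: 0.0524
gripper_force: 0.0
```

```bash
python3 - <<'E'
from nose import *
w=nose('w10');s=r.get_state();p=s["tcp_pos"];ci=r.camera_info("wrist")
e=np.array([.5261,-.06]);u=np.array([np.cos(np.radians(19.4)),np.sin(np.radians(19.4))])
q=e+.0272*u
print("expected knob top px",proj(ci,[*q,.049+.075]),"barrel top",proj(ci,[*q,.093]),"nose",proj(ci,[*q,.049]))
g=w.max(2)
for y in range(204,272,3): print(y,*("%3d"%v for v in g[y,246:322:2]))
E
```

```text
nose along 0.0270 lat 0.0005 err 0.0002 n29 tcp along 0.0279 lat -0.0016 z 0.0907
[-0.01953456  0.12332972  0.52987449] [ 0.07948391 -0.04494215  0.01304101] 0.05235834716996534 23.0
expected knob top px (np.float64(283.88223360143), np.float64(291.80867205732864)) barrel top (np.float64(283.7412516237008), np.float64(262.543308213703)) nose (np.float64(283.6075610343821), np.float64(234.79150758003348))
204 138 138 137 137 139 138 136 138 137 140 138 140 140 141 139 140 137 142 140 142 148 146 148 146 154 156 155 154 163 159 160 160 169 169 169 168 172 173
207 215 216 214 215 213 217 214 214 215 214 213 212 214 192 182 184 184 186 183 184 182 186 182 183 184 184 185 185 183 185 183 185 185 184 186 184 185 184
210 212 212 212 213 212 214 214 212 213 212 212 213 214 214 190 184 185 183 184 182 184 183 182 182 182 185 183 184 184 184 186 187 186 186 186 185 185 187
213 216 214 214 214 214 214 215 216 215 216 215 215 214 205 202 186 185 215 209 185 185 186 183 184 184 185 186 184 185 182 184 183 186 183 182 182 182 184
216 211 212 210 211 207 210 208 208 209 206 209 208 210 212 201 190 
[... 2195 characters left out ...]
  43  41  37  42  39  42  42  39  37  28 152 217 213 213 213 212 214 214 213
261 218 218 219 220 220 219 223 172  32  39  45  46  35  37  37  40  38  39  33  40  43  37  42  39  41  40  39  42  33  24 203 218 216 216 215 217 219 177
264 223 221 220 219 222 211 210  67  31  37  32  36  34  35  39  36  35  35  39  36  32  38  36  38  40  34  39  39  38  31  81 119 116 114 117 104 100  97
267 101  97 100 101 101 102  71  31  39  33  31  33  38  40  42  40  44  42  44  40  45  37  35  34  34  37  39  38  35  39  45 103 102 102 103 103 102 101
270  71  74  75  75  73  77  70  69  72  68  68  70  71  72  66  71  70  71  72  72  69  70  66  71  69  68  71  71  70  70  67  77  74  74  76  74  77  72
```

The hook stands by itself: nose unmoved and knob centred above it. Withdrawing straight up.

Request:
jog_arm --deltas '[[[0.3, 0, 0, 1, 0], [0.3, 0, 0, 3, 0], [0.3, 0, 0, 4, 0], [0.3, 0, 0, 4, 0], [0.3, 0, 0, 2, 0], [0.3, 0, 0, 0, 0]]]'

```text
time_s: 23.8
tcp_pos: [0.5539, -0.0521, 0.2333]
eef_rot: [-179.8, -0.0, -72.3]
contact_force: [0.5, 0.0, -0.8]
gripper_width: 0.0568
gripper_force: 0.0
```

```bash
python3 - <<'E'
from h import *
s=r.get_state();print(s["tcp_pos"],s["contact_force"],s["time_s"])
ci=r.camera_info("wrist");w=r.capture("wrist");cv2.imwrite("pics/w11.png",w)
e=np.array([.5261,-.06]);u=np.array([np.cos(np.radians(19.4)),np.sin(np.radians(19.4))]);n=np.array([-u[1],u[0]])
m=(w.max(2)<60).astype(np.uint8);q=e+.0271*u
for z in(.116,.124,.131): print(z,"exp knob top px",proj(ci,[*q,z]), "radius px",np.hypot(*(np.subtract(proj(ci,[*(q+.012*u),z]),proj(ci,[*q,z])))))
k,l,st,c=cv2.connectedComponentsWithStats(m[180:268,230:340])
for i in range(1,k):
    if st[i,4]>150: print(st[i]+[230,180,0,0,0],c[i]+[230,180])
E
```

```text
[ 0.55391884 -0.05210046  0.23329264] [ 0.46826617  0.00668329 -0.76746005] 23.8
0.116 exp knob top px (np.float64(285.32226669887456), np.float64(206.34302524509275)) radius px 14.033353883346939
0.124 exp knob top px (np.float64(285.3425257623714), np.float64(208.68954556978903)) radius px 14.41556910694698
0.131 exp knob top px (np.float64(285.36118037095804), np.float64(210.85022877236776)) radius px 14.767503537834092
[272 190  26  29 594] [284.3973064  204.00841751]
```

```bash
python3 -c "
from h import *
print(r.close_job())"
```

```text
the job is handed in; nothing more can be done
None
```

The sprung hook is latched on the cross post and standing upright by itself, and the job was handed in at about 24 s of the 64 s limit. My first grip closed above the knob and nudged the hook in its block; the second grip held. I did not measure the strap's force on the heel or re-check the other bench items, and the hand-in returned no verdict.

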